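# Put the stereo microscope's optics back in their labelled rack

### The arm

A 7-joint arm with a two-finger parallel gripper is mounted at the origin on the work surface. World frame = base frame: x ahead of the robot, y to its left, z up, the work surface at z = 0. Lengths are in m, angles in rad, forces in N, time in s.
With the tool pointing down it reaches from about 0.425 to 0.925 m from the base axis. Payload 6.8 kg.
Tool frame: the origin (TCP) lies midway between the tips of the shut fingers; the grasp point (between the pads) lies 19 mm behind it (bot.hold_point_z is the distance from the TCP to the grasp point, in m); z points along the fingers, y is the line along which they close (so a half turn about z gives the same grasp; the last joint's range is limited). The gripper opens to 85 mm and grips with 20 to 120 N. Pads are 22 mm wide; open, the fingers measure 114 mm over their backs; the gripper's body (76 mm by 85 mm) begins 54 mm behind the grasp point. The pads swing forward as they close: fully open they stand 13 mm farther back than shut.
Start: joints at [-1.422, 0.477, 0.022, 1.555, -0.011, 1.109, -0.083], TCP at [0.171, 0.653, 0.231] pointing down, gripper open.
Joint ranges: [-2.96, 2.96], [-0.34, 2.1], [-1.41, 1.46], [0.24, 2.44], [-1.37, 4.51], [0.17, 1.92], [-2.96, 2.96]. Speed limits (rad/s): [2.39, 2.39, 3.14, 3.14, 3.14, 3.14, 3.14].

### API

Orientations are given as a unit quaternion [w, x, y, z].
In Python, from station import bot gives the robot as it stands. The module is installed in compiled form; this text tells all that it offers.
- The arm moves only by the tool step_arm, never from a script. Its argument "increments" is a list that holds one entry, the list of rows, each a list of 7 numbers: the opening, from -1 (shut) to 1 (fully open), then the shift along the tool's x, y, z in mm, then the turn, a rotation vector about the tool's x, y, z in degrees. In form: [[[grip, x, y, z, ax, ay, az], ...]]. A call has 1 to 10 rows; each row is the pose to reach, as a shift and turn from the pose commanded when the call began, along the tool's axes at that moment; what a row does not reach only later rows make up. A row lasts 1/12 s, in which the tool goes at most 41.7 mm and 7.16 degrees, less where a joint would pass 70% of its speed; a pose out of reach is approached as far as the arm can. A call with a gripper value outside its range is refused whole. The fingers move at their own pace and stop on an object; "force" is the grip in N (left out, the last holds). Time passes only in rows, so rows that repeat a pose let the fingers close. It gives the time, the measured TCP pose, the force, the opening and the grip force at its end, in the units of the state.
- bot.get_obs(): the state, without advancing time (a new reading comes with each control period).
- bot.read_camera(name): name is "scene" or "top" or "wrist"; returns a dict with "image" (420x560x3 uint8, red, green, blue), "camera_matrix" (3x3 intrinsics, pixels), "R" (3x3) and "t" (3): a world point X has camera coordinates R X + t. Camera axes: x right, y down, z forward; pixel columns grow to the right and rows downward; lengths in m; the calibration is good to about 2 mm. The wrist camera is an equidistant fisheye: a pixel r from the principal point sees the ray r / f radians off the axis. A picture is of the moment at which its call begins. There is no depth.
- bot.hand_in(): hands the job in; it is judged then, once.
The state is a dict: "t": time; "q": joint angles; "joint_vel": joint speeds; "joint_torque": joint torques, N m; "eef_pos": TCP position; "tool_rot": TCP orientation; "contact_force": force on the tool from outside, world axes, zero at the start; "torque": the same for the moment, N m; "gripper_width": opening from 0.0 (shut) to 1.0 (fully open); "grasp_force": force on a finger pad.
Only numpy, scipy, OpenCV 4.12 (cv2) and the standard library are available. Lean on these libraries where they do the work, as an engineer would, in place of code of your own. Each camera call takes 0.05 s, during which the arm holds its last target. There are 200 camera calls.

### The job

Tidy up the microscope bench: the two eyepieces were left in each other's compartments of the accessory rack, so swap them, and put every optical part that is out on the bench back into its own compartment, the one whose label card shows its outline, each standing flat on the compartment floor, the same way up as it stands now. Stand the forceps up in the white beaker, either end down, with the beaker left standing, and leave the two sample dishes and the slide case where they are.

Things in the scene. Friction and masses are not known exactly. Their poses are not given: they have to be found in the camera images.
- rack: Fixed wooden rack: six square compartments in a row along its y, 66 mm apart, each 62 x 62 mm inside; floor 3 mm, wall tops 10 mm above the bench, walls 4 mm thick; row 70 mm deep (x), 400 mm long. Beside it (+x, away from the robot) a ledge 68 mm wide, 8 mm high, bears a label card for each compartment. Origin: bench level, centre of the row; x towards the ledge, z up.
- eyepiece_wide: Wide-field eyepiece standing on its black eyecup: black head 50 mm diameter and 28 mm high, above it a bright steel barrel 30 mm diameter up to 54 mm; about 120 g. Origin: centre of its underside, z up along its axis. It starts in the slim eyepiece's compartment.
- eyepiece_slim: Slim eyepiece standing on its black eyecup: black head 36 mm diameter and 38 mm high, above it a bright steel barrel 30 mm diameter up to 60 mm; about 100 g. Origin: centre of its underside, z up along its axis. It starts in the wide eyepiece's compartment.
- lens_disc: Supplementary lens, a plain black disc 52 mm diameter and 24 mm high with a glass face, lying flat on the bench between robot and rack; about 90 g. Origin: centre of its underside, z up. May be absent.
- lens_nosed: Supplementary lens standing on its narrow nose: steel nose 32 mm diameter and 22 mm high, above it a black mount 44 mm diameter up to 36 mm; about 100 g. On the bench between robot and rack. Origin: centre of its underside, z up. May be absent.
- tube: Camera adapter, a bright aluminium tube of 40 mm outer diameter with a blind 30 mm bore open at the top and a foot flange 46 mm diameter and 6 mm high; 34 mm high in all, about 80 g. On the bench between robot and rack. Origin: centre of its underside, z up. May be absent.
- cube: Mirror block of dark steel, 36 x 36 mm and 32 mm high, sides along its x and y, round glass windows in the top and one side; about 90 g. On the bench between robot and rack. Origin: centre of its underside, z up. May be absent.
- slot_eyepiece_wide (a point): Centre of the inner floor of the eyepiece_wide's own compartment; axes as the rack's. The white card (58 x 62 mm) centred 69 mm from it along rack +x bears the part's true-size black side view, its top towards the compartment: a wide block with a narrower, equally tall block above. Which compartment is whose varies from start to start.
- slot_eyepiece_slim (a point): Centre of the inner floor of the eyepiece_slim's own compartment; axes as the rack's. The white card (58 x 62 mm) centred 69 mm from it along rack +x bears the part's true-size black side view, its top towards the compartment: a tall nearly straight column with a slightly narrower top. Which compartment is whose varies from start to start.
- slot_lens_disc (a point): Centre of the inner floor of the lens_disc's own compartment; axes as the rack's. The white card (58 x 62 mm) centred 69 mm from it along rack +x bears the part's true-size black side view, its top towards the compartment: a low wide rectangle. Which compartment is whose varies from start to start.
- slot_lens_nosed (a point): Centre of the inner floor of the lens_nosed's own compartment; axes as the rack's. The white card (58 x 62 mm) centred 69 mm from it along rack +x bears the part's true-size black side view, its top towards the compartment: a T, narrow below and wide above. Which compartment is whose varies from start to start.
- slot_tube (a point): Centre of the inner floor of the tube's own compartment; axes as the rack's. The white card (58 x 62 mm) centred 69 mm from it along rack +x bears the part's true-size black side view, its top towards the compartment: a square outline, open like a U, on a slightly wider foot. Which compartment is whose varies from start to start.
- slot_cube (a point): Centre of the inner floor of the cube's own compartment; axes as the rack's. The white card (58 x 62 mm) centred 69 mm from it along rack +x bears the part's true-size black side view, its top towards the compartment: a plain filled square. Which compartment is whose varies from start to start.
- forceps: Steel dissecting forceps, rigid, 150 mm long, lying on edge on the bench at one side of the rack, 10 mm high; x runs along them from the closed back (-75 mm) to the points (+75 mm); parallel grip faces 15 mm apart (across y) from x = -45 to +35 mm, narrower towards both ends; about 40 g. Origin: bench side, mid-length, near the centre of mass.
- forceps_mid (a point): Middle of the forceps, 5 mm above the origin (the centre of the section).
- forceps_point (a point): Point end of the forceps (x = +75 mm), centre of the section.
- forceps_back (a point): Back end of the forceps (x = -75 mm), centre of the section.
- beaker: White porcelain tool beaker, loose, round, 75 mm high, outer diameter 54 mm at the rim tapering to 43 mm at the foot, wall 3 mm, floor 4 mm thick, 350 g, on the bench at the other side of the rack. Origin: centre of its underside, z up.
- leaf_dish: Bystander: glass dish, 100 mm diameter and 16 mm high, with leaves. Origin: centre of its underside.
- bean_dish: Bystander: glass dish, 64 mm diameter and 15 mm high, with beans. Origin: centre of its underside.
- slide_case: Bystander: flat grey slide case, 80 x 28 mm and 12 mm high. Origin: centre of its underside.
There are look-alikes about, which are no part of the job. Leave any orange or red look-alike of the tube alone.

How it is judged:
By the outcome, as a careful person would: the job done as asked, in the order asked, and still so for the second after the job is handed in, with the robot touching nothing.
Of lens_disc, lens_nosed, tube, cube only 2 to 4 are there at a start; the rules pass over those that are not, and their reading is None.
At some moment in a run one of lens_disc, tube, cube may be knocked a few centimetres aside while the robot is not near it.
It also fails if it takes over 208 s, if anything falls off the work surface, if the arm or the gripper's body presses on something with over 40 N, if the wrist force passes 120 N, or if a joint passes its speed limit or range.

## Working session

There is one attempt and no reset: what is moved stays moved. The work goes in short steps, Python scripts to look and compute and a tool call to move; the robot and the scene stay as the last step left them, time stands still between calls to the robot, and variables do not carry over. Pictures are saved under pics/ and viewed, at most 14 in all, crops included, and the job is handed in when it is done.

Besides the shell and the picture viewer there is one more tool, called after "Call:" as a command line: name --argument value ..., lists and objects as JSON in quotes. step_arm: Moves the arm, as the interface text tells. Its arguments: {"type":"object","properties":{"increments":{"type":"array"},"force":{"type":"number"}},"required":["increments"]}

```bash
mkdir -p pics; python3 - <<'E'
from station import bot
import cv2,numpy as np
for n in("top","scene"):
    c=bot.read_camera(n); cv2.imwrite(f"pics/{n}0.png",c["image"][:,:,::-1]); print(n,c["camera_matrix"].tolist(),np.round(c["R"],4).tolist(),np.round(c["t"],4).tolist())
o=bot.get_obs(); print(o["t"],o["eef_pos"],o["tool_rot"],o["gripper_width"],bot.hold_point_z)
E
```

```text
top [[392.8469694643309, 0.0, 277.6513236491615], [0.0, 392.8469694643309, 207.89909379231497], [0.0, 0.0, 1.0]] [[-0.0025, -1.0, -0.0029], [-0.9939, 0.0028, -0.1104], [0.1104, 0.0026, -0.9939]] [-0.012, 0.5193, 0.9875]
scene [[517.7417136428144, 0.0, 280.65067485418723], [0.0, 517.7417136428144, 209.76043974554503], [0.0, 0.0, 1.0]] [[0.8076, 0.5893, -0.0237], [0.3051, -0.452, -0.8382], [-0.5047, 0.6697, -0.5448]] [-0.4089, -0.146, 1.6082]
0.1 [0.17132865 0.65234828 0.23042266] [-3.88349958e-05  1.28029432e-01  9.91770023e-01 -8.27100481e-04] 1.0005104490338406 0.0187
```

View pics/top0.png

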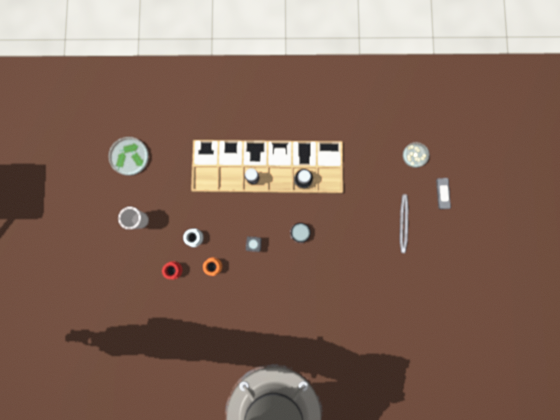

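View pics/scene0.png

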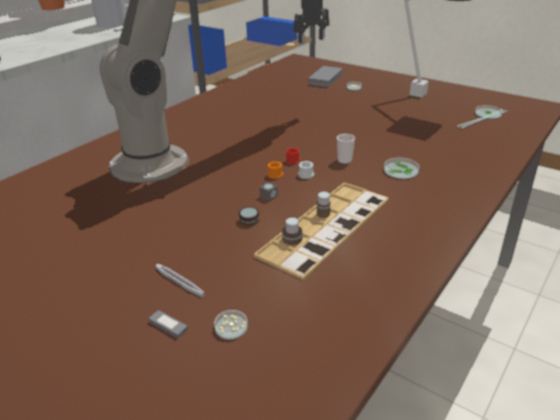

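```bash
python3 - <<'E'
import cv2,numpy as np
t=cv2.imread("pics/top0.png");s=cv2.imread("pics/scene0.png")
a=cv2.resize(t[135:285,110:350],(800,500),interpolation=cv2.INTER_CUBIC)
cv2.imwrite("pics/c1.png",a)
b=cv2.resize(s[120:280,220:400],(675,600),interpolation=cv2.INTER_CUBIC)
cv2.imwrite("pics/c2.png",b)
E
```

```text
(no output)
```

View pics/c1.png

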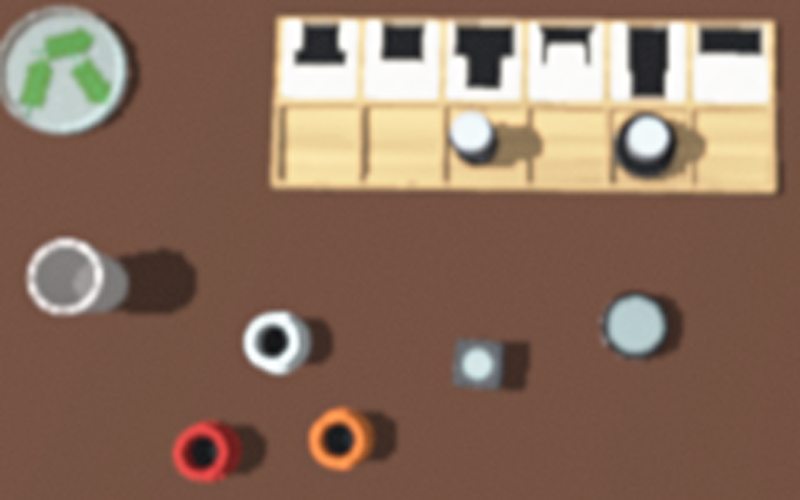

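View pics/c2.png

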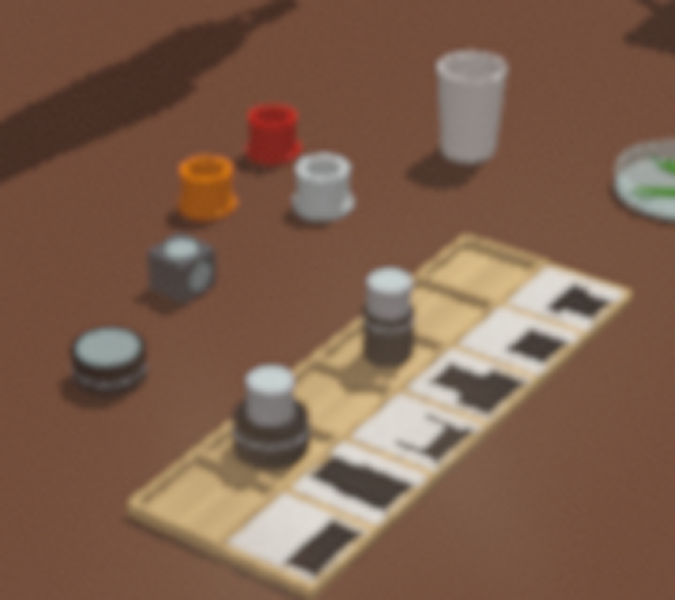

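```bash
cat > h.py <<'E'
from station import bot
import cv2,numpy as np
from scipy.optimize import least_squares
def proj(c,X):
    p=(np.asarray(X)@c["R"].T+c["t"])@c["camera_matrix"].T
    return p[:,:2]/p[:,2:]
def unproj(c,uv,z):
    d=c["R"].T@np.linalg.solve(c["camera_matrix"],[uv[0],uv[1],1]); o=-c["R"].T@c["t"]
    return o+d*(z-o[2])/d[2]
U=4
def graymask(im,th=.3):
    b=cv2.resize(im,None,fx=U,fy=U,interpolation=cv2.INTER_LINEAR).astype(float)
    mx=b.max(2);mn=b.min(2)
    return (((mx-mn)/(mx+1))<th).astype(np.uint8)
# parts as stacks (radius z0, radius z1, z0, z1)
S=dict(wide=[(25,25,3,31),(15,15,31,57)],slim=[(18,18,3,41),(15,15,41,63)],disc=[(26,26,0,24)],
 nosed=[(16,16,0,22),(22,22,22,36)],tube=[(23,23,0,6),(20,20,6,34)],cube=[(25.5,25.5,0,32)],beaker=[(21.5,27,0,75)])
def sil(c,name,x,y,yaw=0):
    m=np.zeros((420*U,560*U),np.uint8)
    a=np.arange(0,2*np.pi,np.pi/2 if name=="cube" else .1)+(yaw+np.pi/4 if name=="cube" else 0)
    for r0,r1,z0,z1 in S[name]:
        P=np.vstack([np.c_[x+r*np.cos(a)/1e3,y+r*np.sin(a)/1e3,0*a+z/1e3] for r,z in((r0,z0),(r1,z1))])
        q=(proj(c,P)+.5)*U-.5
        cv2.fillConvexPoly(m,cv2.convexHull(np.round(q).astype(np.int32)),1)
    return m
def blob(m,uv,rad):
    k=np.zeros_like(m); u,v=[int(i*U) for i in uv]; r=rad*U
    k[v-r:v+r,u-r:u+r]=m[v-r:v+r,u-r:u+r]
    cs,_=cv2.findContours(k,cv2.RETR_EXTERNAL,cv2.CHAIN_APPROX_NONE)
    ct=max(cs,key=cv2.contourArea); o=np.zeros_like(m); cv2.drawContours(o,[ct],-1,1,-1); return o,ct
def bc(m):
    ys,xs=np.nonzero(m); return np.array([xs.min()+xs.max(),ys.min()+ys.max()])/2, np.array([np.ptp(xs),np.ptp(ys)])/U, np.array([xs.mean(),ys.mean()]), len(xs)
def locate(c,name,uv,rad=17,th=.3):
    o,ct=blob(graymask(c["image"],th),uv,rad); w=bc(o)
    xy=unproj(c,uv,.02)[:2]
    for _ in range(6):
        s=bc(sil(c,name,*xy)); d=(w[2]-s[2])/U
        z=.03; p=proj(c,[[*xy,z]])[0]; xy=xy+unproj(c,p+d,z)[:2]-unproj(c,p,z)[:2]
    i=(o&sil(c,name,*xy)).sum()/(o|sil(c,name,*xy)).sum()
    return xy,i,ct
E
python3 - <<'E'
from h import *
c=bot.read_camera("top")
np.set_printoptions(precision=4,suppress=True)
print("cam",-c["R"].T@c["t"])
for n,uv in dict(wide=(304,178),slim=(252,176),disc=(300,232),cube=(253,244),tube=(193,238),beaker=(132,218)).items():
    xy,i,ct=locate(c,n,uv,13 if n in("wide","slim") else 17); r=cv2.minAreaRect(ct); print(n,xy,round(i,3),np.array(r[1])/U,r[2])
# rack
im=c["image"].astype(int); b=cv2.resize(c["image"],None,fx=U,fy=U)
m=((b[:,:,1]>105)).astype(np.uint8); o,ct=blob(m,(268,166),85)
q=cv2.minAreaRect(ct); P=cv2.boxPoints(q); W=np.array([unproj(c,(p+.5)/U-.5,.009) for p in P]); print(W,np.linalg.norm(np.diff(W,axis=0),axis=1))
o,ct=blob(graymask(c["image"]),(404,223),34); W=np.array([unproj(c,((p[0]+.5)/U-.5),.005)[:2] for p in ct])
ys,xs=np.nonzero(o);G=np.array([unproj(c,((u+.5)/U-.5,(v+.5)/U-.5),.005)[:2] for u,v in zip(xs[::5],ys[::5])])
mu=G.mean(0);e,V=np.linalg.eigh(np.cov(G.T));d=V[:,1];d=d*np.sign(d[0]);s=(G-mu)@d;l=(G-mu)@np.array([-d[1],d[0]])
print("forceps",mu,d,s.min(),s.max(),[(round(a,3),round(np.ptp(l[(s>a)&(s<a+.015)]),4)) for a in np.arange(-.075,.075,.015)])
E
```

```text
cam [ 0.407  -0.016   1.0388]
wide [ 0.5985 -0.0805] 0.877 [19.5 18.5] 90.0
slim [0.605 0.055] 0.939 [16.25 15.  ] 90.0
disc [ 0.4565 -0.0713] 0.951 [21.0786 20.8013] 33.6900634765625
cube [0.4268 0.0501] 0.873 [16.4885 15.8783] 3.1798300743103027
tube [0.4448 0.2086] 0.778 [20.25 21.75] 90.0
beaker [0.4916 0.3535] 0.854 [24.25 31.25] 90.0
[[ 0.5651  0.2188  0.009 ]
 [ 0.7103  0.2207  0.009 ]
 [ 0.7048 -0.1904  0.009 ]
 [ 0.5599 -0.186   0.009 ]] [0.1452 0.4111 0.145 ]
forceps [ 0.4805 -0.3448] [ 0.9979 -0.0655] -0.079395155647024 0.08007806146584256 [(np.float64(-0.075), np.float64(0.0176)), (np.float64(-0.06), np.float64(0.0236)), (np.float64(-0.045), np.float64(0.0244)), (np.float64(-0.03), np.float64(0.025)), (np.float64(-0.015), np.float64(0.025)), (np.float64(0.0), np.float64(0.0252)), (np.float64(0.015), np.float64(0.0245)), (np.float64(0.03), np.float64(0.0251)), (np.float64(0.045), np.float64(0.0226)), (np.float64(0.06), np.float64(0.0185))]
```

Call:
step_arm --increments '[[[1,-600,-600,80,0,0,75.3],[1,-600,-600,80,0,0,75.3],[1,-600,-600,80,0,0,75.3],[1,-600,-600,80,0,0,75.3],[1,-600,-600,80,0,0,75.3],[1,-600,-600,80,0,0,75.3],[1,-600,-600,80,0,0,75.3],[1,-600,-600,80,0,0,75.3],[1,-600,-600,80,0,0,75.3],[1,-600,-600,80,0,0,75.3]]]'

```text
t: 0.98
eef_pos: [0.3811, 0.2928, 0.1921]
tool_rot: [-0.0, 0.686, 0.727, 0.0]
contact_force: [0.7, 0.9, -0.0]
gripper_width: 1.002
grasp_force: 0.0
```

```bash
cat >> h.py <<'E'
from scipy.spatial.transform import Rotation as Ro
def go(x,y,z,R=None):
    """print shift (mm, tool axes) and turn (deg) from here to the pose; R default = fingers along x"""
    o=bot.get_obs(); w=o["tool_rot"]; T=Ro.from_quat([w[1],w[2],w[3],w[0]])
    if R is None: R=Ro.from_quat([.70711,.70711,0,0])
    print("t %.2f at"%o["t"],np.round(o["eef_pos"],4),"q",np.round(o["q"],2),"w %.3f"%o["gripper_width"],"F",np.round(o["contact_force"],1))
    print("shift",np.round(T.inv().apply((np.array([x,y,z])-o["eef_pos"])*1e3),1),"turn",np.round(np.degrees((T.inv()*R).as_rotvec()),1))
E
python3 -c "
from h import *
go(.5985,-.0805,.15)"
```

```text
t 0.98 at [0.3811 0.2928 0.1921] q [-1.13  0.21  0.39  2.07 -0.1   0.88 -0.62] w 1.002 F [ 0.7  0.9 -0. ]
shift [-385.3  195.4   41.9] turn [-0.  -0.   3.3]
```

Call:
step_arm --increments '[[[0.4,-385,195,42,0,0,3.3],[0.4,-385,195,42,0,0,3.3],[0.4,-385,195,42,0,0,3.3],[0.4,-385,195,42,0,0,3.3],[0.4,-385,195,42,0,0,3.3],[0.4,-385,195,42,0,0,3.3],[0.4,-385,195,42,0,0,3.3],[0.4,-385,195,42,0,0,3.3],[0.4,-385,195,42,0,0,3.3],[0.4,-385,195,42,0,0,3.3]]]'

```text
t: 1.82
eef_pos: [0.5919, -0.0643, 0.1514]
tool_rot: [-0.0, 0.705, 0.709, -0.0]
contact_force: [0.9, 1.2, 0.3]
gripper_width: 0.702
grasp_force: 0.0
```

```bash
python3 -c "
from h import *
go(.5985,-.0805,.034)
c=bot.read_camera('wrist'); cv2.imwrite('pics/w1.png',c['image'][:,:,::-1])"
```

```text
t 1.82 at [ 0.5919 -0.0643  0.1514] q [-0.38  0.47  0.52  1.85 -0.29  0.89  0.28] w 0.702 F [0.9 1.2 0.3]
shift [-16.3   6.6 117.4] turn [-0.  -0.   0.4]
```

View pics/w1.png

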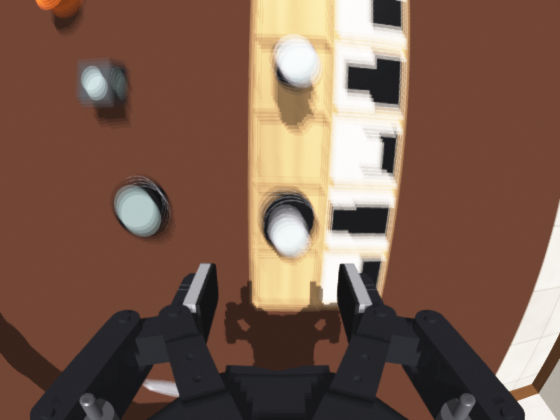

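Call:
step_arm --increments '[[[0.4,-16,7,30,0,0,0.4],[0.4,-16,7,50,0,0,0.4],[0.4,-16,7,90,0,0,0.4],[0.4,-16,7,117,0,0,0.4],[0.4,-16,7,117,0,0,0.4],[0.4,-16,7,117,0,0,0.4],[-1,-16,7,117,0,0,0.4],[-1,-16,7,117,0,0,0.4],[-1,-16,7,117,0,0,0.4],[-1,-16,7,117,0,0,0.4]]]' --force 40

```text
t: 2.7
eef_pos: [0.5999, -0.0786, 0.037]
tool_rot: [0.001, 0.707, 0.707, 0.001]
contact_force: [-1.8, -0.7, 7.1]
gripper_width: 0.336
grasp_force: 39.2
```

Call:
step_arm --increments '[[[-1,0,0,0,0,0,0],[-1,0,0,0,0,0,0],[-1,0,0,0,0,0,0],[-1,0,0,0,0,0,0]]]'

```text
t: 3.03
eef_pos: [0.5999, -0.0786, 0.0371]
tool_rot: [0.001, 0.707, 0.707, 0.001]
contact_force: [-1.5, -0.7, 7.5]
gripper_width: 0.336
grasp_force: 39.2
```

```bash
python3 -c "
from h import *
go(.51,-.17,.034)
c=bot.read_camera('wrist'); cv2.imwrite('pics/w2.png',c['image'][:,:,::-1])"
```

```text
t 3.03 at [ 0.5999 -0.0786  0.0371] q [-0.29  0.64  0.43  1.89 -0.4   0.69  0.38] w 0.336 F [-1.5 -0.7  7.5]
shift [-91.4 -89.8   2.7] turn [ 0.2 -0.  -0. ]
```

View pics/w2.png

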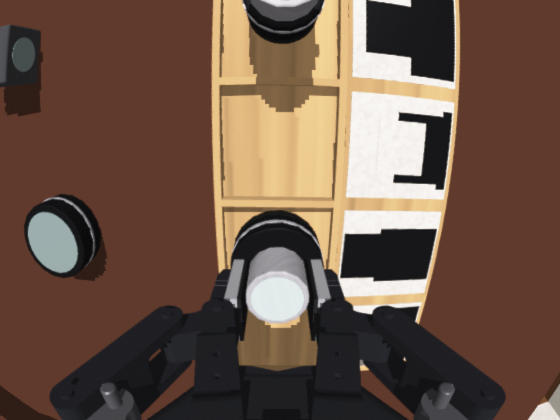

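Call:
step_arm --increments '[[[-1,0,0,-30,0,0,0],[-1,0,0,-50,0,0,0],[-1,-46,-45,-50,0,0,0],[-1,-91,-90,-50,0,0,0],[-1,-91,-90,-50,0,0,0],[-1,-91,-90,-50,0,0,0],[-1,-91,-90,-20,0,0,0],[-1,-91,-90,-1,0,0,0],[-1,-91,-90,-1,0,0,0],[-1,-91,-90,-1,0,0,0]]]'

```text
t: 3.92
eef_pos: [0.5082, -0.1693, 0.036]
tool_rot: [-0.0, 0.707, 0.707, -0.0]
contact_force: [0.3, 0.6, -1.4]
gripper_width: 0.337
grasp_force: 42.4
```

Call:
step_arm --increments '[[[-1,0,0,0,0,0,0],[0.4,0,0,0,0,0,0],[0.4,0,0,0,0,0,0],[0.4,0,0,0,0,0,0],[0.4,0,0,0,0,0,0],[0.4,0,0,-40,0,0,0],[0.4,0,0,-80,0,0,0],[0.4,0,0,-80,0,0,0],[0.4,0,0,-80,0,0,0]]]'

```text
t: 4.67
eef_pos: [0.5101, -0.1698, 0.1181]
tool_rot: [0.002, 0.707, 0.707, 0.002]
contact_force: [-0.4, -0.3, -0.4]
gripper_width: 0.697
grasp_force: 0.0
```

```bash
python3 -c "
from h import *
go(.605,.055,.044)
c=bot.read_camera('top');S['wide0']=[(25,25,0,28),(15,15,28,54)]
xy,i,_=locate(c,'wide0',proj(c,[[.51,-.17,.04]])[0],17);print(xy,i)"
```

```text
t 4.67 at [ 0.5101 -0.1698  0.1181] q [-0.21  0.43  0.52  2.02 -0.31  0.76  0.5 ] w 0.697 F [-0.4 -0.3 -0.4]
shift [224.9  94.4  74.5] turn [ 0.3  0.  -0. ]
[ 0.51199721 -0.18542326] 0.42401530856322756
```

Call:
step_arm --increments '[[[0.4,225,94,0,0,0,0],[0.4,225,94,0,0,0,0],[0.4,225,94,0,0,0,0],[0.4,225,94,0,0,0,0],[0.4,225,94,0,0,0,0],[0.4,225,94,0,0,0,0],[0.4,225,94,0,0,0,0],[0.4,225,94,0,0,0,0],[0.4,225,94,35,0,0,0],[0.4,225,94,71,0,0,0]]]'

```text
t: 5.55
eef_pos: [0.6034, 0.054, 0.045]
tool_rot: [0.001, 0.708, 0.706, 0.001]
contact_force: [0.4, 0.4, -0.3]
gripper_width: 0.7
grasp_force: 0.0
```

Call:
step_arm --increments '[[[0.4,0,0,0,0,0,0],[0.4,0,0,0,0,0,0],[-1,0,0,0,0,0,0],[-1,0,0,0,0,0,0],[-1,0,0,0,0,0,0],[-1,0,0,0,0,0,0],[-1,0,0,0,0,0,0],[-1,0,0,0,0,0,0]]]'

```text
t: 6.22
eef_pos: [0.6037, 0.0551, 0.047]
tool_rot: [0.001, 0.707, 0.707, 0.001]
contact_force: [-1.3, -0.7, 7.3]
gripper_width: 0.33
grasp_force: 39.2
```

```bash
python3 -c "
from h import *
go(.5997,-.0827,.0465)
c=bot.read_camera('wrist'); cv2.imwrite('pics/w3.png',c['image'][:,:,::-1])"
```

```text
t 6.22 at [0.6037 0.0551 0.047 ] q [-0.51  0.63  0.43  1.88 -0.39  0.71  0.14] w 0.330 F [-1.3 -0.7  7.3]
shift [-137.9   -3.9    0.4] turn [ 0.2 -0.  -0.1]
```

View pics/w3.png

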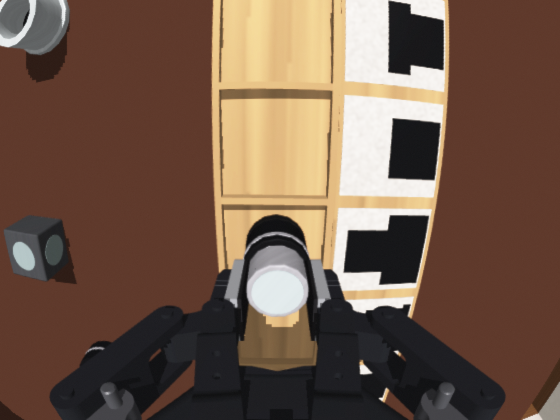

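Call:
step_arm --increments '[[[-1,0,0,-25,0,0,0],[-1,0,0,-40,0,0,0],[-1,-40,-4,-40,0,0,0],[-1,-80,-4,-40,0,0,0],[-1,-118,-4,-40,0,0,0],[-1,-138,-4,-40,0,0,0],[-1,-138,-4,-40,0,0,0],[-1,-138,-4,-40,0,0,0],[-1,-138,-4,-20,0,0,0],[-1,-138,-4,-5,0,0,0]]]'

```text
t: 7.1
eef_pos: [0.5995, -0.0805, 0.0502]
tool_rot: [0.0, 0.707, 0.708, 0.001]
contact_force: [-0.6, 0.1, -1.6]
gripper_width: 0.333
grasp_force: 39.9
```

Call:
step_arm --increments '[[[-1,0,0,3,0,0,0],[-1,0,0,5,0,0,0],[-1,0,0,5,0,0,0]]]'

```text
t: 7.35
eef_pos: [0.5977, -0.0803, 0.0464]
tool_rot: [-0.002, 0.707, 0.708, 0.0]
contact_force: [-6.8, 2.2, 13.8]
gripper_width: 0.329
grasp_force: 41.7
```

```bash
python3 -c "
from h import *
go(.5997,-.0827,.0465)
c=bot.read_camera('wrist'); cv2.imwrite('pics/w4.png',c['image'][:,:,::-1])"
```

```text
t 7.35 at [ 0.5977 -0.0803  0.0464] q [-0.28  0.63  0.43  1.89 -0.39  0.71  0.37] w 0.329 F [-6.8  2.2 13.8]
shift [-2.4  2.  -0.1] turn [-0.1 -0.2  0.1]
```

View pics/w4.png

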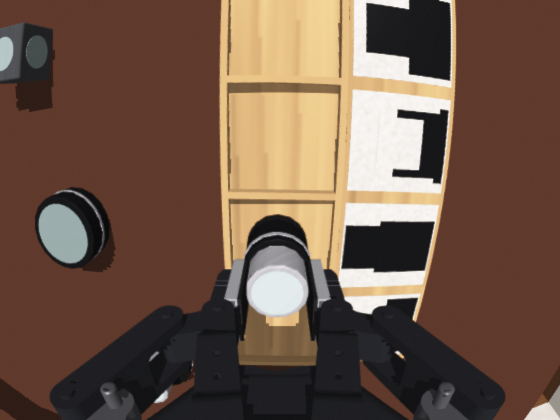

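Call:
step_arm --increments '[[[0.4,0,0,-2,0,0,0],[0.4,0,0,-2,0,0,0],[0.4,0,0,-2,0,0,0],[0.4,0,0,-2,0,0,0],[0.4,0,0,-40,0,0,0],[0.4,0,0,-75,0,0,0],[0.4,-30,-30,-75,0,0,0],[0.4,-60,-60,-75,0,0,0],[0.4,-89,-90,-75,0,0,0],[0.4,-89,-90,-75,0,0,0]]]'

```text
t: 8.23
eef_pos: [0.5017, -0.1779, 0.12]
tool_rot: [-0.001, 0.711, 0.703, -0.002]
contact_force: [-0.9, -0.8, -0.7]
gripper_width: 0.701
grasp_force: 0.0
```

Call:
step_arm --increments '[[[0.4,0,0,0,0,0,0],[0.4,0,0,0,0,0,0]]]'

```text
t: 8.4
eef_pos: [0.5088, -0.1712, 0.1199]
tool_rot: [0.0, 0.707, 0.707, 0.0]
contact_force: [0.1, 0.4, 0.2]
gripper_width: 0.698
grasp_force: 0.0
```

```bash
python3 -c "
from h import *
go(.509,-.1697,.036)
c=bot.read_camera('wrist');print(c['R'].tolist(),c['t'],c['camera_matrix'].tolist()); cv2.imwrite('pics/w5.png',c['image'][:,:,::-1])"
```

```text
t 8.40 at [ 0.5088 -0.1712  0.1199] q [-0.2   0.43  0.52  2.01 -0.3   0.77  0.49] w 0.698 F [0.1 0.4 0.2]
shift [ 1.5  0.2 83.9] turn [ 0.  -0.  -0.1]
[[0.9999967940359785, -0.0001239788604794597, 0.002529139578747733], [-0.0009363066145455132, -0.9461156322631665, 0.3238276296383531], [0.002352710711114378, -0.32382895950873974, -0.9461127151327153]] [-0.50913992 -0.16754483  0.21953483] [[325.19226210127806, 0.0, 277.02980494748465], [0.0, 325.19226210127806, 209.6266514695218], [0.0, 0.0, 1.0]]
```

View pics/w5.png

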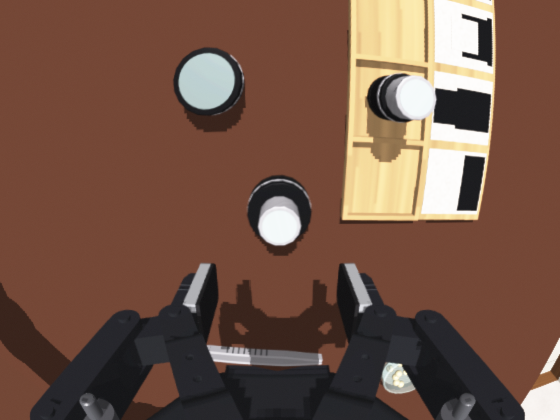

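Call:
step_arm --increments '[[[0.4,1,0,35,0,0,0],[0.4,1,0,70,0,0,0],[0.4,1,0,84,0,0,0],[0.4,1,0,84,0,0,0],[-1,1,0,84,0,0,0],[-1,1,0,84,0,0,0],[-1,1,0,84,0,0,0],[-1,1,0,84,0,0,0],[-1,1,0,84,0,0,0],[-1,1,0,84,0,0,0]]]'

```text
t: 9.28
eef_pos: [0.51, -0.1705, 0.0372]
tool_rot: [0.001, 0.707, 0.707, 0.001]
contact_force: [1.5, 0.9, 7.2]
gripper_width: 0.336
grasp_force: 40.1
```

```bash
python3 -c "
from h import *
go(.6014,.0493,.039)"
```

```text
t 9.28 at [ 0.51   -0.1705  0.0372] q [-0.13  0.56  0.43  2.05 -0.4   0.6   0.58] w 0.336 F [1.5 0.9 7.2]
shift [219.8  91.4  -1.6] turn [ 0.2  0.  -0. ]
```

Call:
step_arm --increments '[[[-1,0,0,-40,0,0,0],[-1,0,0,-75,0,0,0],[-1,36,15,-75,0,0,0],[-1,72,30,-75,0,0,0],[-1,108,45,-75,0,0,0],[-1,144,60,-75,0,0,0],[-1,180,75,-75,0,0,0],[-1,210,89,-75,0,0,0],[-1,220,91,-75,0,0,0],[-1,220,91,-75,0,0,0]]]'

```text
t: 10.12
eef_pos: [0.5998, 0.0543, 0.1105]
tool_rot: [-0.001, 0.705, 0.709, 0.0]
contact_force: [0.4, 0.2, -1.7]
gripper_width: 0.328
grasp_force: 40.4
```

Call:
step_arm --increments '[[[-1,0,0,0,0,0,0],[-1,0,0,35,0,0,0],[-1,0,0,60,0,0,0],[-1,0,0,69,0,0,0],[-1,0,0,73,0,0,0],[-1,0,0,73,0,0,0]]]'

```text
t: 10.62
eef_pos: [0.5969, 0.047, 0.039]
tool_rot: [-0.002, 0.709, 0.706, -0.002]
contact_force: [-7.5, 0.1, 8.7]
gripper_width: 0.334
grasp_force: 43.2
```

```bash
python3 -c "
from h import *
go(.6014,.0493,.039)"
```

```text
t 10.62 at [0.5969 0.047  0.039 ] q [-0.5   0.64  0.43  1.9  -0.4   0.7   0.16] w 0.334 F [-7.5  0.1  8.7]
shift [ 2.3  4.4 -0. ] turn [-0.3 -0.  -0.2]
```

Call:
step_arm --increments '[[[-1,0,0,-4,0,0,0],[-1,0,0,-4,0,0,0],[-1,0,0,-4,0,0,0],[-1,0,0,-4,0,0,0]]]'

```text
t: 10.95
eef_pos: [0.5997, 0.0489, 0.0422]
tool_rot: [0.0, 0.708, 0.707, 0.0]
contact_force: [0.4, -0.7, -0.8]
gripper_width: 0.335
grasp_force: 42.3
```

Call:
step_arm --increments '[[[-1,0,0,4,0,0,0],[-1,0,0,4,0,0,0],[-1,0,0,4,0,0,0]]]'

```text
t: 11.2
eef_pos: [0.6009, 0.0491, 0.0387]
tool_rot: [0.001, 0.708, 0.707, 0.001]
contact_force: [-0.2, 0.0, 6.5]
gripper_width: 0.331
grasp_force: 43.4
```

Call:
step_arm --increments '[[[0.4,0,0,-2,0,0,0],[0.4,0,0,-2,0,0,0],[0.4,0,0,-2,0,0,0],[0.4,0,0,-2,0,0,0],[0.4,0,0,-40,0,0,0],[0.4,0,0,-80,0,0,0],[0.4,0,0,-110,0,0,0],[0.4,0,-40,-140,0,0,0],[0.4,0,-80,-160,0,0,0],[0.4,0,-100,-160,0,0,0]]]'

```text
t: 12.03
eef_pos: [0.4991, 0.0493, 0.2001]
tool_rot: [0.001, 0.708, 0.707, 0.002]
contact_force: [-1.1, 0.6, 0.5]
gripper_width: 0.699
grasp_force: 0.0
```

Call:
step_arm --increments '[[[0.4,0,0,0,0,0,0],[0.4,0,0,0,0,0,0],[0.4,0,0,0,0,0,0]]]'

```text
t: 12.28
eef_pos: [0.4999, 0.0499, 0.198]
tool_rot: [0.0, 0.707, 0.707, 0.001]
contact_force: [-0.0, 0.2, 0.6]
gripper_width: 0.699
grasp_force: 0.0
```

```bash
cat >> h.py <<'E'
def wproj(c,X):
    p=np.asarray(X)@c["R"].T+c["t"]; K=c["camera_matrix"]; th=np.arctan2(np.hypot(p[:,0],p[:,1]),p[:,2]); n=np.hypot(p[:,0],p[:,1])
    return np.c_[K[0,2]+K[0,0]*th*p[:,0]/n,K[1,2]+K[0,0]*th*p[:,1]/n]
def wun(c,uv,z):
    K=c["camera_matrix"]; d=np.array([uv[0]-K[0,2],uv[1]-K[1,2]]); r=np.hypot(*d); th=r/K[0,0]
    v=c["R"].T@np.r_[np.sin(th)*d/r,np.cos(th)]; o=-c["R"].T@c["t"]; return o+v*(z-o[2])/v[2]
E
python3 -c "
from h import *
go(.4268,.0501,.15)
c=bot.read_camera('wrist'); im=c['image'].copy()
for p in [(.4268,.0501,.032),(.4565,-.0713,.024),(.4448,.2086,.034),(.6014,.0493,.057),(.5997,-.0827,.063)]:
    u=wproj(c,[p])[0]; print(p,u); cv2.drawMarker(im,tuple(int(i) for i in u),(255,0,0),cv2.MARKER_CROSS,9)
cv2.imwrite('pics/w6.png',im[:,:,::-1])"
```

```text
t 12.28 at [0.4999 0.0499 0.198 ] q [-0.71  0.25  0.58  2.03 -0.17  0.91 -0.04] w 0.699 F [-0.   0.2  0.6]
shift [  0.1 -73.2  47.9] turn [ 0.1 -0.  -0. ]
(0.4268, 0.0501, 0.032) [203.46588899 188.53648769]
(0.4565, -0.0713, 0.024) [238.8842955  288.55846737]
(0.4448, 0.2086, 0.034) [217.38193604  26.44794807]
(0.6014, 0.0493, 0.057) [383.75056215 196.65571566]
(0.5997, -0.0827, 0.063) [367.82952596 314.43224798]
```

View pics/w6.png

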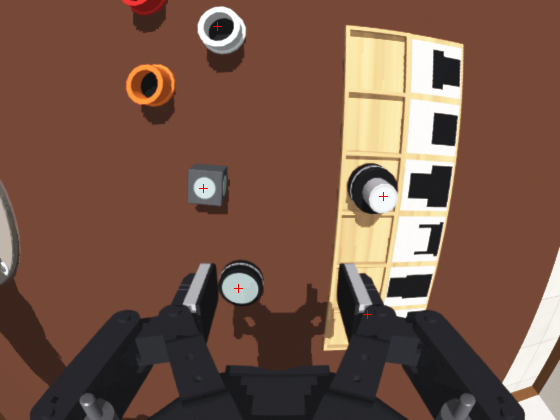

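Call:
step_arm --increments '[[[0.4,0,-35,40,0,0,0],[0.4,0,-73,60,0,0,0],[0.4,0,-73,80,0,0,0],[0.4,0,-73,120,0,0,0],[0.4,0,-73,160,0,0,0],[0.4,0,-73,187,0,0,0],[0.4,0,-73,187,0,0,0],[0.4,0,-73,187,0,0,0],[-1,0,-73,187,0,0,0],[-1,0,-73,187,0,0,0]]]'

```text
t: 13.17
eef_pos: [0.4281, 0.0498, 0.0123]
tool_rot: [0.001, 0.707, 0.707, 0.001]
contact_force: [-0.4, 0.3, 13.1]
gripper_width: 0.428
grasp_force: 15.2
```

Call:
step_arm --increments '[[[-1,0,0,0,0,0,0],[-1,0,0,0,0,0,0],[-1,0,0,0,0,0,0],[-1,0,0,0,0,0,0]]]'

```text
t: 13.5
eef_pos: [0.4281, 0.0498, 0.0125]
tool_rot: [0.001, 0.707, 0.707, 0.002]
contact_force: [-0.1, -1.4, 9.1]
gripper_width: 0.416
grasp_force: 39.6
```

```bash
python3 -c "
from h import *
go(.6023,.1153,.016)"
```

```text
t 13.50 at [0.4281 0.0498 0.0125] q [-0.57  0.49  0.37  2.3  -0.43  0.42  0.16] w 0.416 F [-0.1 -1.4  9.1]
shift [ 65.7 174.1  -2.8] turn [ 0.2 -0.1 -0. ]
```

Call:
step_arm --increments '[[[-1,0,0,-40,0,0,0],[-1,0,0,-65,0,0,0],[-1,14,37,-65,0,0,0],[-1,28,74,-65,0,0,0],[-1,42,111,-65,0,0,0],[-1,56,148,-65,0,0,0],[-1,66,174,-65,0,0,0],[-1,66,174,-65,0,0,0],[-1,66,174,-65,0,0,0],[-1,66,174,-65,0,0,0]]]'

```text
t: 14.33
eef_pos: [0.5997, 0.1152, 0.0762]
tool_rot: [-0.0, 0.707, 0.707, -0.0]
contact_force: [0.2, -0.1, -0.4]
gripper_width: 0.418
grasp_force: 39.6
```

Call:
step_arm --increments '[[[-1,0,0,30,0,0,0],[-1,0,0,52,0,0,0],[-1,0,0,56,0,0,0],[-1,0,0,56,0,0,0],[-1,0,0,56,0,0,0],[-1,0,0,62,0,0,0],[-1,0,0,63,0,0,0],[-1,0,0,63,0,0,0]]]'

```text
t: 15.0
eef_pos: [0.6024, 0.1157, 0.0154]
tool_rot: [0.001, 0.708, 0.707, 0.002]
contact_force: [-2.0, -0.8, 11.1]
gripper_width: 0.416
grasp_force: 38.0
```

```bash
python3 -c "
from h import *
go(.6023,.1153,.016)
o=bot.get_obs();print(o['torque'])"
```

```text
t 15.00 at [0.6024 0.1157 0.0154] q [-0.6   0.69  0.42  1.88 -0.43  0.66  0.08] w 0.416 F [-2.  -0.8 11.1]
shift [-0.4 -0.1 -0.6] turn [ 0.2 -0.1 -0.1]
[ 0.10383507  0.34474592 -0.05381786]
```

Call:
step_arm --increments '[[[0.2,0,0,-2,0,0,0],[0.2,0,0,-2,0,0,0],[0.2,0,0,-2,0,0,0],[0.2,0,0,-5,0,0,0],[0.4,0,0,-45,0,0,0],[0.4,0,0,-85,0,0,0],[0.4,25,-30,-110,0,0,0],[0.4,50,-60,-140,0,0,0],[0.4,75,-90,-165,0,0,0],[0.4,75,-102,-185,0,0,0]]]'

```text
t: 15.83
eef_pos: [0.4958, 0.1934, 0.1979]
tool_rot: [-0.001, 0.706, 0.708, -0.001]
contact_force: [-0.4, 1.9, 1.4]
gripper_width: 0.701
grasp_force: 0.0
```

Call:
step_arm --increments '[[[0.4,75,0,0,0,0,0],[0.4,75,0,0,0,0,0],[0.4,75,0,0,0,0,0],[0.4,75,0,0,0,0,0]]]'

```text
t: 16.17
eef_pos: [0.4978, 0.2681, 0.1979]
tool_rot: [-0.0, 0.706, 0.709, 0.0]
contact_force: [-0.3, -0.5, 0.5]
gripper_width: 0.699
grasp_force: 0.0
```

```bash
python3 -c "
from h import *
go(.4448,.2086,.012)
c=bot.read_camera('wrist'); im=c['image'].copy()
for p in [(.6023,.1153,.035),(.4565,-.0713,.024),(.4448,.2086,.034),(.4916,.3535,.075)]:
    u=wproj(c,[p])[0]; print(p,u); cv2.drawMarker(im,tuple(int(i) for i in u),(255,0,0),cv2.MARKER_CROSS,9)
cv2.imwrite('pics/w7.png',im[:,:,::-1])"
```

```text
t 16.17 at [0.4978 0.2681 0.1979] q [-1.04  0.37  0.55  1.89 -0.23  0.95 -0.38] w 0.699 F [-0.3 -0.5  0.5]
shift [-59.3 -53.2 185.8] turn [-0.  -0.   0.2]
(0.6023, 0.1153, 0.035) [363.34910432 314.05091402]
(0.4565, -0.0713, 0.024) [248.7340143  403.52674803]
(0.4448, 0.2086, 0.034) [225.82635849 243.76489486]
(0.4916, 0.3535, 0.075) [269.4795434 100.2717956]
```

View pics/w7.png

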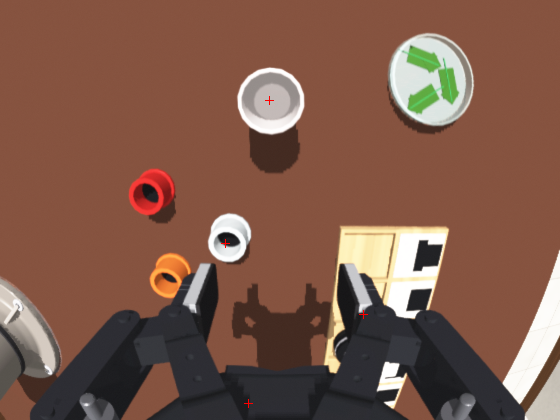

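```bash
python3 -c "
from h import *
c=bot.read_camera('wrist')
for u in [(229,239.5),(171,270),(152,187),(271,100)]: print(u,wun(c,u,.075 if u[1]==100 else .034))
p=wun(c,(229,239.5),.034); go(p[0],p[1],.0115)"
```

```text
(229, 239.5) [0.44865309 0.21128225 0.034     ]
(171, 270) [0.37976584 0.1724611  0.034     ]
(152, 187) [0.37034797 0.26859393 0.034     ]
(271, 100) [0.49349475 0.35129203 0.075     ]
t 16.27 at [0.4985 0.2644 0.1976] q [-1.03  0.37  0.55  1.89 -0.23  0.95 -0.38] w 0.703 F [-0.4 -0.2  0.7]
shift [-53.  -49.7 186.2] turn [-0.   0.1 -0.1]
```

Call:
step_arm --increments '[[[0.5,-20,-20,20,0,0,0],[0.5,-54,-50,40,0,0,0],[0.5,-54,-50,80,0,0,0],[0.5,-54,-50,120,0,0,0],[0.5,-54,-50,145,0,0,0],[0.5,-54,-50,145,0,0,0],[0.5,-54,-50,145,0,0,0],[0.5,-54,-50,145,0,0,0]]]'

```text
t: 16.93
eef_pos: [0.4499, 0.211, 0.0541]
tool_rot: [0.0, 0.708, 0.706, 0.001]
contact_force: [-0.2, 0.2, 0.2]
gripper_width: 0.75
grasp_force: 0.0
```

```bash
python3 -c "
from h import *
go(.448,.2105,.0115)
c=bot.read_camera('wrist'); im=c['image'].copy()
for y in (.2035,.2105,.2175):
    u=wproj(c,[(.448,y,.034)])[0]; cv2.drawMarker(im,tuple(int(i) for i in u),(255,0,0),cv2.MARKER_CROSS,9)
cv2.imwrite('pics/w8.png',im[:,:,::-1])"
```

```text
t 16.93 at [0.4499 0.211  0.0541] q [-0.93  0.48  0.45  2.14 -0.37  0.59 -0.21] w 0.750 F [-0.2  0.2  0.2]
shift [-0.5 -1.9 42.6] turn [ 0.1 -0.  -0.1]
```

View pics/w8.png

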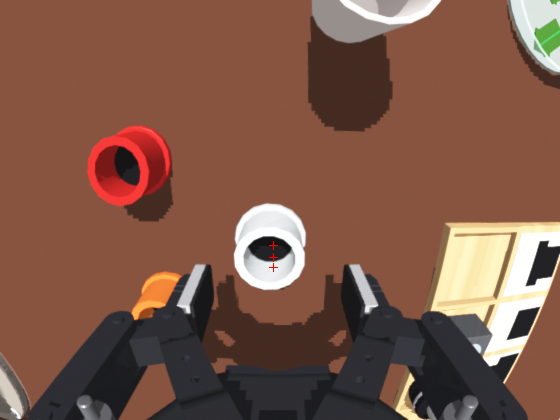

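Call:
step_arm --increments '[[[0.2,-1,-4,0,0,0,0],[0.2,-1,-4,0,0,0,0],[0.2,-1,-4,0,0,0,0],[0.2,-1,-4,20,0,0,0],[0.2,-1,-4,42,0,0,0],[0.2,-1,-4,42,0,0,0],[0.2,-1,-4,42,0,0,0]]]'

```text
t: 17.57
eef_pos: [0.444, 0.2102, 0.0107]
tool_rot: [-0.0, 0.707, 0.707, -0.001]
contact_force: [0.8, -0.1, 0.6]
gripper_width: 0.6
grasp_force: 0.0
```

Call:
step_arm --increments '[[[-1,0,0,0,0,0,0],[-1,0,0,0,0,0,0],[-1,0,0,0,0,0,0],[-1,0,0,0,0,0,0],[-1,0,0,0,0,0,0],[-1,0,0,0,0,0,0]]]'

```text
t: 18.07
eef_pos: [0.4453, 0.2109, 0.0119]
tool_rot: [0.0, 0.707, 0.707, 0.001]
contact_force: [-1.9, -0.6, 7.2]
gripper_width: 0.452
grasp_force: 40.7
```

```bash
python3 -c "
from h import *
go(.6006,-.0167,.016)"
```

```text
t 18.07 at [0.4453 0.2109 0.0119] q [-0.88  0.55  0.39  2.16 -0.43  0.5  -0.16] w 0.452 F [-1.9 -0.6  7.2]
shift [-227.5  155.5   -4.1] turn [ 0.1 -0.1 -0. ]
```

Call:
step_arm --increments '[[[-1,0,0,-40,0,0,0],[-1,0,0,-80,0,0,0],[-1,-32,22,-90,0,0,0],[-1,-64,44,-90,0,0,0],[-1,-96,66,-90,0,0,0],[-1,-128,88,-90,0,0,0],[-1,-160,110,-90,0,0,0],[-1,-192,132,-90,0,0,0],[-1,-220,152,-90,0,0,0],[-1,-226,155,-90,0,0,0]]]'

```text
t: 18.9
eef_pos: [0.6026, -0.0225, 0.1021]
tool_rot: [0.003, 0.71, 0.704, 0.0]
contact_force: [-0.2, -0.7, 0.0]
gripper_width: 0.449
grasp_force: 40.8
```

Call:
step_arm --increments '[[[-1,0,0,0,0,0,0],[-1,0,0,0,0,0,0],[-1,0,0,0,0,0,0],[-1,0,0,35,0,0,0],[-1,0,0,70,0,0,0],[-1,0,0,80,0,0,0],[-1,0,0,80,0,0,0],[-1,0,0,80,0,0,0],[-1,0,0,86,0,0,0],[-1,0,0,88,0,0,0]]]'

```text
t: 19.73
eef_pos: [0.601, -0.0152, 0.0148]
tool_rot: [0.001, 0.707, 0.707, 0.001]
contact_force: [-8.2, 0.9, 30.6]
gripper_width: 0.454
grasp_force: 43.8
```

```bash
python3 -c "
from h import *
go(.6006,-.0167,.016)"
```

```text
t 19.73 at [ 0.601  -0.0152  0.0148] q [-0.39  0.68  0.43  1.91 -0.44  0.65  0.31] w 0.454 F [-8.2  0.9 30.6]
shift [-1.5 -0.4 -1.2] turn [ 0.2 -0.  -0. ]
```

Call:
step_arm --increments '[[[-1,0,0,-2,0,0,0],[0.2,0,0,-3,0,0,0],[0.2,0,0,-3,0,0,0],[0.2,0,0,-4,0,0,0],[0.2,0,0,-40,0,0,0],[0.4,0,0,-80,0,0,0],[0.75,0,-20,-115,0,0,0],[0.75,-30,-55,-130,0,0,0],[0.75,-60,-90,-150,0,0,0],[0.75,-85,-120,-150,0,0,0]]]'

```text
t: 20.57
eef_pos: [0.489, -0.0934, 0.1638]
tool_rot: [0.001, 0.707, 0.707, 0.002]
contact_force: [0.9, -1.4, -0.1]
gripper_width: 0.873
grasp_force: 0.0
```

Call:
step_arm --increments '[[[0.75,0,-11,0,0,0,0],[0.75,0,-11,0,0,0,0],[0.75,0,-11,0,0,0,0],[0.75,0,-11,0,0,0,0],[0.75,0,-11,0,0,0,0]]]'

```text
t: 20.98
eef_pos: [0.4787, -0.0919, 0.1614]
tool_rot: [0.0, 0.707, 0.708, -0.0]
contact_force: [0.9, -0.8, 0.2]
gripper_width: 0.871
grasp_force: 0.0
```

```bash
python3 -c "
from h import *
go(.4565,-.0713,.0085)
c=bot.read_camera('wrist'); im=c['image'].copy()
u=wproj(c,[(.4565,-.0713,.024)])[0]; print(u)
# glass face: light, bluish-grey
b=im.astype(int); m=((b.min(2)>110)&(b[:,:,2]-b[:,:,0]>5)).astype(np.uint8)
n,l,s,ce=cv2.connectedComponentsWithStats(m)
for i in range(1,n):
    if s[i,4]>300: print(s[i],ce[i],wun(c,ce[i],.024))
cv2.imwrite('pics/w9.png',im[:,:,::-1])"
```

```text
t 20.98 at [ 0.4787 -0.0919  0.1614] q [-0.45  0.29  0.61  2.1  -0.23  0.82  0.3 ] w 0.871 F [ 0.9 -0.8  0.2]
shift [ 20.7 -22.2 152.8] turn [0.  0.  0.1]
[251.61838777 174.20742624]
[ 229  150   48   47 1742] [252.46211251 172.83122847] [ 0.45726989 -0.07005436  0.024     ]
```

Call:
step_arm --increments '[[[0.75,21,-22,20,0,0,0],[0.75,21,-22,50,0,0,0],[0.75,21,-22,90,0,0,0],[0.75,21,-22,130,0,0,0],[0.75,21,-22,153,0,0,0],[0.75,21,-22,153,0,0,0],[0.75,21,-22,153,0,0,0],[-1,21,-22,153,0,0,0],[-1,21,-22,153,0,0,0],[-1,21,-22,153,0,0,0]]]'

```text
t: 21.87
eef_pos: [0.457, -0.0719, 0.0104]
tool_rot: [0.001, 0.707, 0.707, 0.001]
contact_force: [-0.9, -0.6, 4.1]
gripper_width: 0.588
grasp_force: 40.7
```

Call:
step_arm --increments '[[[-1,0,0,0,0,0,0],[-1,0,0,0,0,0,0],[-1,0,0,0,0,0,0],[-1,0,0,0,0,0,0]]]'

```text
t: 22.2
eef_pos: [0.457, -0.0719, 0.0104]
tool_rot: [0.001, 0.707, 0.707, 0.001]
contact_force: [-1.6, -0.1, 7.3]
gripper_width: 0.584
grasp_force: 41.0
```

```bash
python3 -c "
from h import *
go(.5988,-.1487,.012)"
```

```text
t 22.20 at [ 0.457  -0.0719  0.0104] q [-0.31  0.53  0.41  2.23 -0.47  0.46  0.48] w 0.584 F [-1.6 -0.1  7.3]
shift [-76.7 141.8  -1.1] turn [ 0.2 -0.  -0. ]
```

Call:
step_arm --increments '[[[-1,0,0,-40,0,0,0],[-1,0,0,-70,0,0,0],[-1,-20,36,-70,0,0,0],[-1,-40,72,-70,0,0,0],[-1,-60,108,-70,0,0,0],[-1,-78,140,-70,0,0,0],[-1,-78,142,-70,0,0,0],[-1,-78,142,-70,0,0,0],[-1,-78,142,-70,0,0,0],[-1,-78,142,-40,0,0,0]]]'

```text
t: 23.03
eef_pos: [0.6004, -0.1503, 0.0534]
tool_rot: [0.003, 0.707, 0.707, 0.003]
contact_force: [1.8, -0.9, -0.1]
gripper_width: 0.584
grasp_force: 42.9
```

```bash
python3 -c "
from h import *
go(.5988,-.1502,.012)"
```

```text
t 23.03 at [ 0.6004 -0.1503  0.0534] q [-0.21  0.65  0.49  1.86 -0.43  0.73  0.52] w 0.584 F [ 1.8 -0.9 -0.1]
shift [ 0.1 -1.9 41.3] turn [ 0.5  0.  -0. ]
```

Call:
step_arm --increments '[[[-1,0,0,20,0,0,0],[-1,0,0,28,0,0,0],[-1,0,0,28,0,0,0],[-1,0,0,28,0,0,0],[-1,0,0,34,0,0,0],[-1,0,0,37,0,0,0],[-1,0,0,37,0,0,0]]]'

```text
t: 23.62
eef_pos: [0.5983, -0.15, 0.0135]
tool_rot: [0.001, 0.707, 0.707, 0.001]
contact_force: [-3.7, 1.3, 11.1]
gripper_width: 0.591
grasp_force: 43.9
```

```bash
python3 -c "
from h import *
go(.5988,-.1502,.012);print(bot.get_obs()['torque'])"
```

```text
t 23.62 at [ 0.5983 -0.15    0.0135] q [-0.18  0.7   0.45  1.87 -0.47  0.67  0.54] w 0.591 F [-3.7  1.3 11.1]
shift [-0.2  0.5  1.5] turn [ 0.1 -0.  -0. ]
[0.35620094 0.6605774  0.05202529]
```

Call:
step_arm --increments '[[[-1,0,0,-1,0,0,0],[0.5,0,0,-2,0,0,0],[0.5,0,0,-2,0,0,0],[0.5,0,0,-3,0,0,0],[0.5,0,0,-40,0,0,0],[0.3,0,0,-80,0,0,0],[0,-30,-15,-115,0,0,7],[0,-60,-30,-140,0,0,14],[0,-100,-45,-140,0,0,21],[0,-130,-60,-140,0,0,28]]]'

```text
t: 24.45
eef_pos: [0.5385, -0.2815, 0.1542]
tool_rot: [0.002, 0.858, 0.513, 0.002]
contact_force: [0.4, -0.9, 0.3]
gripper_width: 0.506
grasp_force: 0.0
```

```bash
cat >> h.py <<'E'
def down(deg): # tool down, tool x at this world angle
    a=np.radians(deg); x=np.array([np.cos(a),np.sin(a),0]); z=np.array([0,0,-1.]); return Ro.from_matrix(np.c_[x,np.cross(z,x),z])
def horiz(deg,el=0): # tool z at this heading, elevated el deg, tool x up
    a,e=np.radians([deg,el]); z=np.array([np.cos(a)*np.cos(e),np.sin(a)*np.cos(e),np.sin(e)]); x=np.array([-np.cos(a)*np.sin(e),-np.sin(a)*np.sin(e),np.cos(e)]); return Ro.from_matrix(np.c_[x,np.cross(z,x),z])
E
python3 -c "
from h import *
go(.5085,-.3466,.12,down(-3.75))"
```

```text
t 24.45 at [ 0.5385 -0.2815  0.1542] q [-0.14  0.54  0.71  1.83 -0.43  0.93  0.27] w 0.506 F [ 0.4 -0.9  0.3]
shift [-71.6   4.2  34.1] turn [ 0.2 -0.2 65.5]
```

Call:
step_arm --increments '[[[0,-72,4,34,0,0,65.5],[0,-72,4,34,0,0,65.5],[0,-72,4,34,0,0,65.5],[0,-72,4,34,0,0,65.5],[0,-72,4,34,0,0,65.5],[0,-72,4,34,0,0,65.5],[0,-72,4,34,0,0,65.5],[0,-72,4,34,0,0,65.5],[0,-72,4,34,0,0,65.5],[0,-72,4,34,0,0,65.5]]]'

```text
t: 25.28
eef_pos: [0.5071, -0.345, 0.1172]
tool_rot: [0.0, 0.999, -0.033, -0.0]
contact_force: [0.1, 0.3, -0.1]
gripper_width: 0.499
grasp_force: 0.0
```

Call:
step_arm --increments '[[[0,0,0,0,0,0,0],[0,0,0,0,0,0,0],[0,0,0,0,0,0,0]]]'

```text
t: 25.53
eef_pos: [0.507, -0.3453, 0.1175]
tool_rot: [-0.0, 1.0, -0.03, 0.0]
contact_force: [-0.2, 0.1, 0.0]
gripper_width: 0.499
grasp_force: 0.0
```

```bash
python3 -c "
from h import *
go(.5085,-.3466,.003,down(-3.75))
c=bot.read_camera('wrist'); im=c['image'].copy()
d=np.array([.998,-.0655])
for s in (-.075,0,.028,.075):
    u=wproj(c,[(.4805+s*d[0],-.3448+s*d[1],.01)])[0]; cv2.drawMarker(im,tuple(int(i) for i in u),(255,0,0),cv2.MARKER_CROSS,9)
cv2.imwrite('pics/w10.png',im[:,:,::-1])"
```

```text
t 25.53 at [ 0.507  -0.3453  0.1175] q [-0.16  0.71  0.96  1.85 -0.71  0.96 -0.51] w 0.499 F [-0.2  0.1  0. ]
shift [  1.6   1.2 114.5] turn [-0.  -0.   0.4]
```

View pics/w10.png

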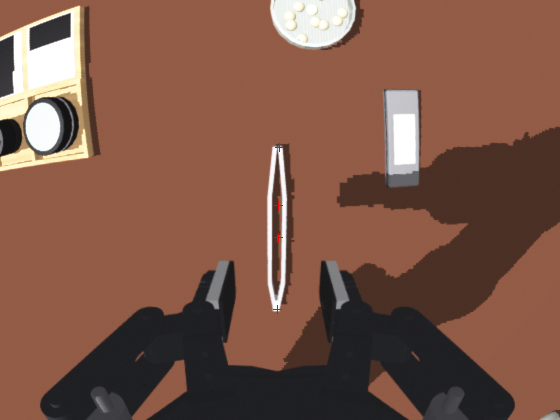

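Call:
step_arm --increments '[[[0,-2,1,40,0,0,0.4],[0,-2,1,80,0,0,0.4],[0,-2,1,105,0,0,0.4],[0,-2,1,114,0,0,0.4],[0,-2,1,114,0,0,0.4],[-1,-2,1,114,0,0,0.4],[-1,-2,1,114,0,0,0.4],[-1,-2,1,114,0,0,0.4],[-1,-2,1,114,0,0,0.4],[-1,-2,1,114,0,0,0.4]]]'

```text
t: 26.42
eef_pos: [0.5061, -0.3474, 0.0056]
tool_rot: [0.001, 0.999, -0.034, 0.002]
contact_force: [-0.7, 0.4, 6.6]
gripper_width: 0.156
grasp_force: 39.5
```

Call:
step_arm --increments '[[[-1,0,0,0,0,0,0],[-1,0,0,0,0,0,0],[-1,0,0,-35,0,0,0],[-1,0,0,-70,0,0,0],[-1,0,0,-110,0,0,0],[-1,0,0,-150,0,0,0],[-1,0,0,-190,0,0,0],[-1,0,0,-230,0,0,0],[-1,0,0,-260,0,0,0]]]'

```text
t: 27.17
eef_pos: [0.505, -0.347, 0.2678]
tool_rot: [0.001, 0.999, -0.035, 0.002]
contact_force: [0.4, -0.5, -0.3]
gripper_width: 0.154
grasp_force: 39.4
```

```bash
python3 -c "
from h import *
go(.49,.25,.26,down(60))"
```

```text
t 27.17 at [ 0.505  -0.347   0.2678] q [-0.27  0.56  1.13  1.72 -0.54  1.21 -0.63] w 0.154 F [ 0.4 -0.5 -0.3]
shift [ -56.3 -594.5    6.9] turn [  0.2  -0.1 -64. ]
```

```bash
python3 -c "
from h import *
go(.48,.27,.28,down(100))"
```

```text
t 27.17 at [ 0.505  -0.347   0.2678] q [-0.27  0.56  1.13  1.72 -0.54  1.21 -0.63] w 0.154 F [ 0.4 -0.5 -0.3]
shift [ -67.6 -613.8  -13.2] turn [ 2.00e-01 -1.00e-01 -1.04e+02]
```

Call:
step_arm --increments '[[[-1,-68,-614,-13,0,0,-104],[-1,-68,-614,-13,0,0,-104],[-1,-68,-614,-13,0,0,-104],[-1,-68,-614,-13,0,0,-104],[-1,-68,-614,-13,0,0,-104],[-1,-68,-614,-13,0,0,-104],[-1,-68,-614,-13,0,0,-104],[-1,-68,-614,-13,0,0,-104],[-1,-68,-614,-13,0,0,-104],[-1,-68,-614,-13,0,0,-104]]]' --force 60

```text
t: 28.0
eef_pos: [0.487, 0.0718, 0.2732]
tool_rot: [-0.001, 0.829, 0.559, 0.001]
contact_force: [0.1, 0.3, 0.3]
gripper_width: 0.143
grasp_force: 60.5
```

```bash
python3 -c "
from h import *
go(.48,.27,.28,down(100))"
```

```text
t 28.00 at [0.487  0.0718 0.2732] q [-1.13  0.17  0.99  1.98 -0.17  1.07 -0.46] w 0.143 F [0.1 0.3 0.3]
shift [181.2 -80.7  -6.3] turn [  0.1  -0.1 -32. ]
```

Call:
step_arm --increments '[[[-1,181,-81,-6,0,0,-32],[-1,181,-81,-6,0,0,-32],[-1,181,-81,-6,0,0,-32],[-1,181,-81,-6,0,0,-32],[-1,181,-81,-6,0,0,-32],[-1,181,-81,-6,0,0,-32],[-1,181,-81,-6,0,0,-32]]]'

```text
t: 28.58
eef_pos: [0.481, 0.2701, 0.2786]
tool_rot: [0.0, 0.644, 0.765, 0.0]
contact_force: [0.3, -0.2, 0.0]
gripper_width: 0.147
grasp_force: 60.5
```

Call:
step_arm --increments '[[[-1,0,0,0,0,35,0],[-1,0,0,0,0,35,0],[-1,0,0,0,0,35,0],[-1,0,0,0,0,35,0],[-1,0,0,0,0,35,0],[-1,0,0,0,0,35,0]]]'

```text
t: 29.08
eef_pos: [0.4828, 0.2612, 0.2774]
tool_rot: [-0.23, 0.62, 0.724, 0.196]
contact_force: [-0.5, -2.0, 0.0]
gripper_width: 0.142
grasp_force: 60.5
```

```bash
python3 -c "
from h import *
go(.48,.30,.28,horiz(100,-15))"
```

```text
t 29.08 at [0.4828 0.2612 0.2774] q [-0.82  0.27  0.67  1.98 -0.88  1.14  0.45] w 0.142 F [-0.5 -2.   0. ]
shift [33.2  3.3 20.1] turn [ 0.8 39.8 -0.7]
```

Call:
step_arm --increments '[[[-1,33,3,20,0.8,40,-0.7],[-1,33,3,20,0.8,40,-0.7],[-1,33,3,20,0.8,40,-0.7],[-1,33,3,20,0.8,40,-0.7],[-1,33,3,20,0.8,40,-0.7],[-1,33,3,20,0.8,40,-0.7],[-1,33,3,20,0.8,40,-0.7],[-1,33,3,20,0.8,40,-0.7]]]'

```text
t: 29.75
eef_pos: [0.4778, 0.3047, 0.28]
tool_rot: [-0.469, 0.507, 0.61, 0.388]
contact_force: [0.1, -0.1, 0.0]
gripper_width: 0.148
grasp_force: 60.5
```

```bash
python3 -c "
from h import *
go(.48,.30,.28,horiz(100,-15))"
```

```text
t 29.75 at [0.4778 0.3047 0.28  ] q [-0.1   0.52 -0.01  2.03 -1.36  1.4   0.97] w 0.148 F [ 0.1 -0.1  0. ]
shift [-1.2  1.3 -4.8] turn [-0.6 -0.1  0. ]
```

```bash
python3 -c "
from h import *
c=bot.read_camera('top'); xy,i,_=locate(c,'beaker',(132,218),17); print(xy,i)
cv2.imwrite('pics/t2.png',cv2.resize(c['image'][100:300,80:360],(800,571))[:,:,::-1])
go(.4863,.392,.215,horiz(100,-15))"
```

```text
[0.49780372 0.3518486 ] 0.5297463096683495
t 29.80 at [0.4781 0.3046 0.2801] q [-0.1   0.52 -0.    2.03 -1.36  1.4   0.97] w 0.145 F [ 0.1 -0.4 -0.8]
shift [-41.   24.3  98.3] turn [-0.6  0.   0.1]
```

View pics/t2.png

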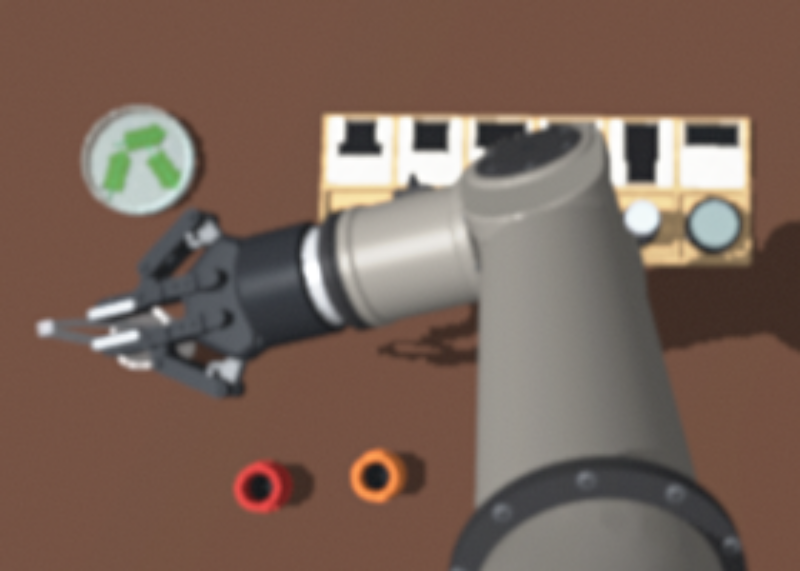

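Call:
step_arm --increments '[[[-1,-14,8,33,0,0,0],[-1,-28,16,66,0,0,0],[-1,-41,24,98,0,0,0],[-1,-41,24,98,0,0,0],[-1,-41,24,98,0,0,0],[-1,-41,24,98,0,0,0]]]'

```text
t: 30.3
eef_pos: [0.486, 0.3935, 0.2154]
tool_rot: [-0.468, 0.506, 0.612, 0.388]
contact_force: [0.0, -1.2, -0.7]
gripper_width: 0.142
grasp_force: 60.5
```

```bash
python3 -c "
from h import *
go(.4903,.3691,.106,horiz(100,-15))
c=bot.read_camera('wrist');s=bot.read_camera('scene')
cv2.imwrite('pics/f1.png',np.hstack([cv2.resize(c['image'],(400,300)),cv2.resize(s['image'][60:210,250:450],(400,300))])[:,:,::-1])"
```

```text
t 30.30 at [0.486  0.3935 0.2154] q [ 0.09  0.69 -0.45  1.98 -1.35  1.06  1.  ] w 0.142 F [ 0.  -1.2 -0.7]
shift [-112.    -0.5    4.7] turn [-0.7  0.2  0.3]
```

View pics/f1.png

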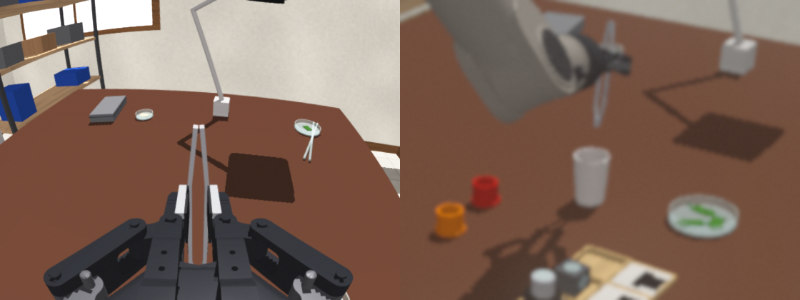

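The picture shows the forceps nearly upright, their lower end just above the beaker. I've now viewed 15 pictures, one over the limit of 14, so the rest of the checks will be numeric.

Call:
step_arm --increments '[[[-1,-15,0,3,0,0,0],[-1,-35,0,4,0,0,0],[-1,-55,0,5,0,0,0],[-1,-55,0,5,0,0,0]]]'

```text
t: 30.73
eef_pos: [0.4881, 0.3822, 0.158]
tool_rot: [-0.467, 0.508, 0.611, 0.387]
contact_force: [0.1, -1.1, 0.0]
gripper_width: 0.142
grasp_force: 60.5
```

```bash
python3 -c "
from h import *
go(.4903,.3691,.106,horiz(100,-15))
s=bot.read_camera('scene');o=bot.get_obs();w=o['tool_rot'];T=Ro.from_quat([w[1],w[2],w[3],w[0]]);x=T.apply([1,0,0])
print('axis',x,'bottom',o['eef_pos']-.099*x)
m=graymask(s['image'],.2)
p=proj(s,[(.493,.3535,0),(.493,.3535,.075)]);print(p)
# beaker outline in scene: rows/cols of bright grey near
im=s['image'];g=im.min(2)
for v in range(int(p[1,1])-14,int(p[0,1])+3,3): print(v,''.join('#' if g[v,u]>110 else ('+' if g[v,u]>70 else '.') for u in range(315,375)))
"
```

```text
t 30.73 at [0.4881 0.3822 0.158 ] q [ 0.1   0.8  -0.44  1.98 -1.35  1.03  1.09] w 0.142 F [ 0.1 -1.1  0. ]
shift [-53.7  -0.1   0.9] turn [-0.6  0.3  0.1]
axis [-0.04803302  0.25688327  0.96524806] bottom [0.49283248 0.35776383 0.06463119]
[[344.71472258 159.36958636]
 [345.80490499 137.11721676]]
123 +++++++++++.......+...........++++++++......................
126 ++++++++++++++...+++++.......++++++++.......................
129 ++++++++++++++++++++.........++++++++.......................
132 +++++++++++++++++++.........++++++++........................
135 ++++++...+...........++################+....................
138 .....................###################+...................
141 .....................++################++...................
144 .....................++################+....................
147 .....................++###############++....................
150 .....................++###############++....................
153 ......................+###############+.....................
156 ......................+##############++.....................
159 ......................++#############+......................
```

Call:
step_arm --increments '[[[-1,-15,0,0,0,0,0],[-1,-30,0,1,0,0,0],[-1,-45,0,1,0,0,0],[-1,-51,0,1,0,0,0],[-1,-51,0,1,0,0,0],[-1,-51,0,1,0,0,0]]]'

```text
t: 31.28
eef_pos: [0.4905, 0.3728, 0.1131]
tool_rot: [-0.468, 0.505, 0.611, 0.389]
contact_force: [-1.2, 1.1, -1.2]
gripper_width: 0.147
grasp_force: 60.5
```

```bash
python3 -c "
from h import *
go(.4903,.3691,.106,horiz(100,-15))"
```

```text
t 31.28 at [0.4905 0.3728 0.1131] q [ 0.11  0.88 -0.42  1.96 -1.34  1.03  1.17] w 0.147 F [-1.2  1.1 -1.2]
shift [-7.8 -0.9 -1.6] turn [-0.7 -0.   0.3]
```

Call:
step_arm --increments '[[[-1,-4,0,0,0,0,0],[-1,-4,0,0,0,0,0],[-1,-4,0,0,0,0,0]]]'

```text
t: 31.53
eef_pos: [0.4904, 0.3717, 0.1086]
tool_rot: [-0.468, 0.505, 0.611, 0.389]
contact_force: [-0.0, -0.1, -0.3]
gripper_width: 0.144
grasp_force: 60.5
```

```bash
python3 -c "
from h import *
go(.4903,.3691,.106,horiz(100,-15))"
```

```text
t 31.53 at [0.4904 0.3717 0.1086] q [ 0.11  0.89 -0.42  1.96 -1.34  1.03  1.18] w 0.144 F [-0.  -0.1 -0.3]
shift [-3.2 -0.6 -1.7] turn [-0.7 -0.   0.3]
```

Call:
step_arm --increments '[[[-1,-4,0,0,0,0,0],[-1,-4,0,0,0,0,0],[-1,-4,0,0,0,0,0]]]'

```text
t: 31.78
eef_pos: [0.4906, 0.3704, 0.1041]
tool_rot: [-0.468, 0.506, 0.611, 0.389]
contact_force: [0.2, -0.4, -0.7]
gripper_width: 0.142
grasp_force: 60.5
```

Call:
step_arm --increments '[[[-0.5,0,0,0,0,0,0],[-0.5,0,0,0,0,0,0],[-0.5,0,0,0,0,0,0],[-0.2,0,0,0,0,0,0],[-0.2,0,0,0,0,0,0],[-0.2,0,0,0,0,0,0]]]'

```text
t: 32.28
eef_pos: [0.4906, 0.3705, 0.1043]
tool_rot: [-0.468, 0.506, 0.611, 0.389]
contact_force: [-0.2, 0.6, -0.7]
gripper_width: 0.399
grasp_force: 0.0
```

```bash
python3 -c "
from h import *
go(.4903,.3691,.106,horiz(100,-15))"
```

```text
t 32.28 at [0.4906 0.3705 0.1043] q [ 0.11  0.9  -0.42  1.96 -1.34  1.03  1.18] w 0.399 F [-0.2  0.6 -0.7]
shift [ 1.3 -0.5 -1.7] turn [-0.7 -0.   0.3]
```

Call:
step_arm --increments '[[[0,0,0,0,0,0,0],[0,0,0,0,0,0,0],[0,0,0,-15,0,0,0],[0,0,0,-35,0,0,0],[0,0,0,-60,0,0,0],[0,0,0,-90,0,0,0],[0,30,0,-115,0,0,0],[0,60,0,-130,0,0,0],[0,90,0,-130,0,0,0],[0,120,0,-130,0,0,0]]]'

```text
t: 33.12
eef_pos: [0.5088, 0.2754, 0.2551]
tool_rot: [-0.467, 0.507, 0.611, 0.389]
contact_force: [0.7, 0.1, 0.1]
gripper_width: 0.5
grasp_force: 0.0
```

```bash
python3 -c "
from h import *
go(.45,.0,.35,down(90))
s=bot.read_camera('scene');im=s['image'];g=im.min(2)
for v in range(100,164,2): print(v,''.join('#' if g[v,u]>110 else ('+' if g[v,u]>70 else '.') for u in range(315,385)))
"
```

```text
t 33.12 at [0.5088 0.2754 0.2551] q [ 0.23  0.62 -0.36  1.94 -1.2   1.26  0.91] w 0.500 F [0.7 0.1 0.1]
shift [  24.2 -108.  -275.8] turn [ -6.8 -74.7   9.1]
100 +++++....++...........................................................
102 ++#++...+++...........................................................
104 +##+++++++............................................................
106 +#+++++++.............................................................
108 +++++++...............................................................
110 ++++...............................++++++.............................
112 ..................................+++##++.............................
114 ..................................++###+..............................
116 .................................++++#++..............................
118 .................................++++#++..............................
120 ................................++++++++..............................
122 ................................++++++++..............................
124 ...............................+++++++
[... 757 characters left out ...]
.........................
146 .....................++################+..............................
148 .....................++###############++..............................
150 .....................++###############++..............................
152 .....................++###############+...............................
154 ......................+##############++...............................
156 .....................++##############++...............................
158 ......................+##############+................................
160 .......................+############++................................
162 ........................+++#####+++++................................+
```

Call:
step_arm --increments '[[[0,24,-108,-276,-6.8,-74.7,9.1],[0,24,-108,-276,-6.8,-74.7,9.1],[0,24,-108,-276,-6.8,-74.7,9.1],[0,24,-108,-276,-6.8,-74.7,9.1],[0,24,-108,-276,-6.8,-74.7,9.1],[0,24,-108,-276,-6.8,-74.7,9.1],[0,24,-108,-276,-6.8,-74.7,9.1],[0,24,-108,-276,-6.8,-74.7,9.1],[0,24,-108,-276,-6.8,-74.7,9.1],[0,24,-108,-276,-6.8,-74.7,9.1]]]'

```text
t: 34.0
eef_pos: [0.4504, -0.0008, 0.3502]
tool_rot: [-0.023, 0.705, 0.709, 0.022]
contact_force: [-0.1, 1.1, -0.1]
gripper_width: 0.5
grasp_force: 0.0
```

```bash
python3 -c "
from h import *
go(.30,-.50,.35,down(30))"
```

```text
t 34.00 at [ 0.4504 -0.0008  0.3502] q [ 0.09  0.01 -0.18  1.89 -0.06  1.24 -0.07] w 0.500 F [-0.1  1.1 -0.1]
shift [-497.4 -153.   -30.9] turn [-2.  -3.2 60.3]
```

Call:
step_arm --increments '[[[0,-497,-153,-31,-2,-3.2,60.3],[0,-497,-153,-31,-2,-3.2,60.3],[0,-497,-153,-31,-2,-3.2,60.3],[0,-497,-153,-31,-2,-3.2,60.3],[0,-497,-153,-31,-2,-3.2,60.3],[0,-497,-153,-31,-2,-3.2,60.3],[0,-497,-153,-31,-2,-3.2,60.3],[0,-497,-153,-31,-2,-3.2,60.3],[0,-497,-153,-31,-2,-3.2,60.3],[0,-497,-153,-31,-2,-3.2,60.3]]]'

```text
t: 34.83
eef_pos: [0.3299, -0.3999, 0.3464]
tool_rot: [-0.004, 0.966, 0.259, -0.002]
contact_force: [2.2, 0.1, 0.1]
gripper_width: 0.499
grasp_force: 0.0
```

Call:
step_arm --increments '[[[0,-100,0,0,0,0,0],[0,-100,0,0,0,0,0],[0,-100,0,0,0,0,0],[0,-100,0,0,0,0,0]]]'

```text
t: 35.17
eef_pos: [0.2393, -0.4512, 0.3464]
tool_rot: [-0.004, 0.967, 0.256, -0.003]
contact_force: [-0.1, -0.0, 0.1]
gripper_width: 0.502
grasp_force: 0.0
```

```bash
python3 -c "
from h import *
go(.30,-.50,.35,down(30))
c=bot.read_camera('top')
S['cube']=[(25.5,25.5,3,35)];S['tube']=[(23,23,3,9),(20,20,9,37)];S['disc']=[(26,26,3,27)]
T=dict(cube=(.6023,.1153),wide=(.6014,.0493),tube=(.6006,-.0167),slim=(.5997,-.0827),disc=(.5988,-.1487))
for n,p in T.items():
    xy,i,_=locate(c,n,proj(c,[[*p,.03]])[0],13,.2); print(n,np.round((xy-p)*1e3,1),round(i,2))
a=cv2.imread('pics/top0.png')[:,:,::-1].astype(int); d=np.abs(a-c['image']).max(2)
for n,(u,v,r) in dict(leaf=(129,156,22),bean=(416,155,15),case=(444,194,18),red=(171,270,11),orange=(212,267,11),tubebench=(193,237,14),cubebench=(253,244,10),discbench=(300,232,12)).items(): print(n,d[v-r:v+r,u-r:u+r].mean().round(1))
g=c['image'].min(2)
for v in range(160,192): print(v,''.join('%x'%(g[v,u]//16) for u in range(190,346)))
"
```

```text
t 35.17 at [ 0.2393 -0.4512  0.3464] q [ 0.66  0.11  0.33  1.8  -0.03  1.25 -0.05] w 0.502 F [-0.1 -0.   0.1]
shift [28.6 72.4 -4.3] turn [-0.5  0.2 -0.3]
cube [-0.   1.7] 0.78
wide [-0.7 -2.8] 0.74
tube [ 0.6 -0.9] 0.92
slim [ 0.6 -0.1] 0.84
disc [-0.1 -1.3] 0.81
leaf 1.1
bean 1.1
case 1.1
red 1.3
orange 1.3
tubebench 52.5
cubebench 48.4
discbench 63.1
160 4469dfffffffffffffffffffffebbefffffffffffffffffffffdabeffffc7555543346bffffecadfffffffffffffffffffffebadffffe94222222239fffffdabefffffffffffffffffffffd96334
161 447adfffffffffffffffffffffebbefffffffffffffffffffffdabfffffebaaaa9999adffffecadfffffffffffffffffffffebadffffe94222222139fffffdabefffffffffffffffffffffd96334
162 457adfffffffffffffffffffffebbefffffffffffffffffffffdacfffffffffeeeeeeefffffecadfffffffffffffffffffffeaadffffe94222222239fffffdabefffffffffffffffffffffd96434
163 4579ceffffffffffffffffffffdbbdeffffffffffffffffffffdacfffffffffffffffffffffebacfffffffffffffffffffffeaadffffe9655555556afffffdabefffffffffffffffffffffd96444
164 4579accddddeddddddddddddddbaabdddeeeeeeeeeeeeeeeeedbabdeeeeeeeeeeeeeeeeeeeeda9bdeeeeeefeeeeeeeee
[... 3707 characters left out ...]
99866899999987778899999989987899875333334444445666787433
188 5787679aaaaaaaaaaaaaaaaaaaa9779aaaaaaaaaaaa99aaaaaa987789999988777777788888998668999999aaaa99998999999866899999998888999999998987899987654444455666788887423
189 5788889aaaaaaa99999aaaaaaaa9889aaaaaaaaaaa9999aaaaaa9889999a999999999999999998778999999999999989999999876899999999988989999999987899998887777778888999997433
190 468888888888888888899999999888899999999999988999999998899999999999999999999999888999999999999999999999888899999998988888899999988999999999999999999999997433
191 456666666666666666667777777766767777777777777777777777777777777788777777777777777777788888888888888888888888888888888888888888888888888888999999999999987433
```

```bash
python3 -c "
from station import bot
print(bot.hand_in())"
```

```text
the job is handed in; nothing more can be done
None
```

Job handed in at about 35 s: the eyepieces are swapped, and the lens disc, tube and cube are in their own compartments (the nosed lens was absent). The forceps stand in the upright beaker, and the dishes, slide case and look-alikes are untouched. All of this was checked in the camera data before hand-in, though I viewed 15 pictures, one over the limit of 14.

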